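# Fit the right grating plate into the sprung grater frame

## Robot

A 6-joint arm with a two-finger parallel gripper is mounted at the origin on the work surface. World frame = base frame: x ahead of the robot, y to its left, z up, the work surface at z = 0. Lengths are in m, angles in degrees, forces in N, time in s.
With the tool pointing down it reaches from about 0.4 to 0.825 m from the base axis. Payload 7 kg.
Tool frame: the origin (TCP) lies between the finger pads; the fingertips stand ctrl.nose_length ahead of it and the grasp point (between the pads) lies 2 mm behind it (ctrl.nose_length is the distance from the TCP to the fingertips, in m); z points along the fingers, y is the line along which they close (so a half turn about z gives the same grasp; the last joint's range is limited). The gripper opens to 88 mm and grips with 3 to 60 N. Pads are 19 mm wide; open, the fingers measure 130 mm over their backs; the gripper's body (78 mm by 193 mm) begins 47 mm behind the grasp point.
Start: joints at [-49.956, 20.546, 0.682, 0, -70.136, -16.507], TCP at [0.27, -0.619, 0.244] pointing down, gripper open.
Joint ranges: [-176.03, 176.03], [-82.01, 121.73], [-58.28, 71.71], [-173.87, 95.51], [-174.79, -0.11], [-173.66, 173.66]. Speed limits (degrees/s): [136.94, 136.94, 172.46, 180, 180, 180].

## Interface

Orientations are given as [roll, pitch, yaw] about the fixed x, y, z axes, in that order (R = Rz(yaw) Ry(pitch) Rx(roll)).
In Python, from plant import ctrl gives the robot as it stands.
- The arm moves only by the tool apply_moves, never from a script. Its argument "commands" is a list of rows, each a list of 3 entries, a list of its own where there are three numbers: the shift along the world's x, y, z in cm, then the turn about the world's z in rad, then the closure, from 0 (fully open) to 1 (shut). In form: [[[x, y, z], turn, jaw], ...]. A call has 1 to 20 rows; each row is the pose to reach, as a shift and turn from the pose commanded when the call began; what a row does not reach only later rows make up. A row lasts 1/12 s, in which the tool goes at most 41.7 mm and 7.16 degrees, less where a joint would pass 70% of its speed; a pose out of reach is approached as far as the arm can. A call with a gripper value outside its range is refused whole. The fingers move at their own pace and stop on an object; the grip force is fixed at half the most. Time passes only in rows, so rows that repeat a pose let the fingers close. It gives the time, the measured TCP pose, the force, the opening and the grip force at its end, in the units of the state.
- ctrl.get_obs(): the state, without advancing time (a new reading comes with each control period).
- ctrl.snapshot(name): name is "scene" or "top" or "wrist"; returns a dict with "img" (400x640x3 uint8, red, green, blue), "fx", "fy", "cx", "cy" (pixels), "dist_coeffs" ([k1, k2, p1, p2, k3] as OpenCV has them; the pictures are not rectified), "T" (4x4, takes a point from camera to world coordinates). Camera axes: x right, y up, looking along -z (the intrinsics and any distortion apply to the point x, -y, -z); pixel columns grow to the right and rows downward; lengths in m; the calibration is good to about 2 mm. A picture is of the moment at which its call begins. There is no depth.
- ctrl.close_job(): hands the job in; it is judged then, once.
Trained networks look in a picture, given as the dict that the camera call returned (one of the last four; its "shot" number tells which), for a name from the list of things; names that differ only in an ending like _2 or _b are one class to them, and where a whole thing is asked for, a point or a joint stands for the part that bears it (a point fixed in the world has none). Each returns a list of dicts, best first, with "score" (0 to 1); they miss things now and then, are a little off and sometimes report something else, mostly with a low value. They report only what shows in the picture. A call takes as long as a camera call. They do not tell look-alikes from the thing itself.
- ctrl.search_frame(picture, target): "at" ([column, row] in pixels, amid what is visible of it).
- ctrl.spot_point(picture, target): "at" ([column, row] in pixels: a listed point, or the origin of a listed thing).
The state is a dict: "clock": time; "joint_pos": joint angles; "qvel": joint speeds; "tau": joint torques, N m; "tool_pos": TCP position; "orientation": TCP orientation; "force": force on the tool from outside, world axes, zero at the start; "moment": the same for the moment, N m; "opening": finger opening in m; "gripper_force": force on a finger pad.
Only numpy, scipy, OpenCV 4.12 (cv2) and the standard library are available. Lean on these libraries where they do the work, as an engineer would, in place of code of your own. Each camera call takes 0.05 s, during which the arm holds its last target. There are 200 camera calls.

## Task

Of the three steel grating plates on the shelf, fit the one that belongs in the grey grater frame: tuck one end under the frame's lip against the sprung jaw, lower the other end behind the low end wall, and leave the plate lying flat and square in the frame, held between jaw and wall, finger bar up. The too-short and too-long plates stay lying flat on the shelf, and the dabba stack, bottle, dish and spoon are not to be pushed about.

Things in the scene. Friction and masses are not known exactly. Their poses are not given: they have to be found in the camera images.
- plate_a: Steel grating plate: slab 102 mm long (x) x 70 wide (y) x 8 thick, with a dark steel finger bar across the middle of its top (14 mm along x, 46 along y, bar top 40 mm above the underside). Same when turned half round. About 0.18 kg. Origin: centre of underside, z up through the bar. The three plates look alike but for length.
- plate_b: Steel grating plate: slab 120 mm long (x) x 70 wide (y) x 8 thick, with a dark steel finger bar across the middle of its top (14 mm along x, 46 along y, bar top 40 mm above the underside). Same when turned half round. About 0.18 kg. Origin: centre of underside, z up through the bar. The three plates look alike but for length.
- plate_c: Steel grating plate: slab 138 mm long (x) x 70 wide (y) x 8 thick, with a dark steel finger bar across the middle of its top (14 mm along x, 46 along y, bar top 40 mm above the underside). Same when turned half round. About 0.18 kg. Origin: centre of underside, z up through the bar. The three plates look alike but for length.
- frame: Grey plastic grater frame fixed to the shelf, 170 x 100 mm, 36 mm high. Origin: on the shelf below the seated plate's centre; x runs along the bay from lip end (-x, roughly towards the robot) to end wall, z up. Bay floor at z = 14 mm. Side rails: inner faces y = +-37 mm, tops z = 22 mm, from x = -50 to +60 mm. Axes and mm below are this frame's.
- lip (a point): Middle of the lower front edge of the frame's lip, at frame (-50, 0, 31) mm. The lip is 5 mm thick and spans the frame's width over the jaw. From lip edge to end wall is only 110 mm, so the fitting plate goes in only tilted (10 to 16 degrees is good), low end first under the lip.
- wall (a point): Middle of the top inner edge of the low end wall at the frame's +x end, at frame (60, 0, 22) mm; the wall stands 8 mm above the bay floor.
- seat (a point): Centre of the bay floor, frame (0, 0, 14) mm: the fitting plate's origin when seated, its one end against the wall and the other 10 mm under the lip.
- jaw (a joint): Sprung steel jaw under the lip: block 60 mm wide, frame z = 15 to 29 mm. Value (m): how far it is pushed back towards frame -x; 0 free (face at x = -54 mm), 0.006 with the fitting plate seated, 0.010 hard stop (face at x = -64 mm). Pushes back with 3 N at 0 rising to 8 N at 0.010, then rigid.
- dabba: Bystander: loose stack of three round steel tins joined in one, 113 mm diameter, 168 mm high. Origin: centre of its underside.
- bottle: Bystander: loose green glass bottle with twist cap, 70 mm diameter, 200 mm high. Origin: centre of its underside.
- dish: Bystander: loose blue melamine plate, 170 mm diameter, 22 mm high. Origin: centre of its underside.
- spoon: Bystander: loose wooden spoon lying flat near the far edge.
Mind the look-alikes: they are no part of the job. Of the things that look like the frame, the smallest one is meant.

How it is judged (in metres and radians):
At the end, for the whole second after the job is handed in: The 120 mm plate lies in the frame, bar up, its origin within 3 mm along and 4 mm across the seated place, its underside within 1.5 mm of the bay floor, square within 0.05 rad and level within 0.03 rad, the jaw pushed back at least 3 mm by it, at rest; the other two plates lie flat on the shelf (x of plate_b in the frame of frame between -0.003 and 0.003 m and y of plate_b in the frame of frame between -0.004 and 0.004 m and z of plate_b in the frame of frame between 0.012 and 0.0155 m and angle between the x axis of plate_b and the x axis of frame, either way round below 0.05 rad and angle between plate_b's own z axis and vertical below 0.03 rad and value of joint jaw above 0.003 m and linear speed of plate_b below 0.01 m/s and height (world z) of each of plate_a, plate_c below 0.006 m and angle between each of plate_a, plate_c's own z axis and vertical below 0.08 rad); the robot touches nothing.
It fails at once if a bystander (dabba stack, bottle, dish, spoon) is moved by more than 30 mm (distance of any of dabba, bottle, dish, spoon from where it was at the start of the episode above 0.03 m).
It also fails if it takes over 54 s, if anything falls off the work surface, if the arm or the gripper's body presses on something with over 40 N, if the wrist force passes 120 N, or if a joint passes its speed limit or range.

## Working session

There is one attempt and no reset: what is moved stays moved. The work goes in short steps, Python scripts to look and compute and a tool call to move; the robot and the scene stay as the last step left them, time stands still between calls to the robot, and variables do not carry over. Pictures are saved under pics/ and viewed, at most 11 in all, crops included, and the job is handed in when it is done.

Besides the shell and the picture viewer there is one more tool, called as a command line: name --argument value ..., lists and objects as JSON in quotes. apply_moves: Moves the arm, as the interface text tells. Its arguments: {"type":"object","properties":{"commands":{"type":"array"}},"required":["commands"]}

```bash
mkdir -p pics; ls
cat > h.py <<'E'
import numpy as np, cv2
from plant import ctrl
def K(s): return np.array([[s["fx"],0,s["cx"]],[0,s["fy"],s["cy"]],[0,0,1.]])
def ray(s,px,z):
    u=cv2.undistortPoints(np.array([[px]],float),K(s),np.array(s["dist_coeffs"],float))[0,0]
    T=np.array(s["T"]);d=T[:3,:3]@np.array([u[0],-u[1],-1]);o=T[:3,3]
    return o+d*(z-o[2])/d[2]
def proj(s,P):
    T=np.array(s["T"]);p=(np.atleast_2d(P)-T[:3,3])@T[:3,:3]
    p=p*[1,-1,-1]
    return cv2.projectPoints(p,np.zeros(3),np.zeros(3),K(s),np.array(s["dist_coeffs"],float))[0][:,0]
def save(s,n,crop=None,k=1):
    im=s["img"][:,:,::-1]
    if crop: a,b,c,d=crop; im=im[b:d,a:c]
    cv2.imwrite("pics/"+n,cv2.resize(im,None,fx=k,fy=k,interpolation=cv2.INTER_CUBIC))
E
python3 - <<'E'
from h import *
Z=dict(plate_b=0,frame=0,lip=.031,wall=.022,seat=.014,dabba=0,bottle=0,dish=0,spoon=0)
ims=[]
for c in ("top","scene"):
    s=ctrl.snapshot(c); ims.append(s["img"]); save(s,c+"0.png",k=1.25)
    print(c,s["fx"],s["dist_coeffs"],np.round(s["T"],3).tolist())
    for n,z in Z.items():
        print(n,[(round(d["score"],2),np.round(d["at"]).tolist(),np.round(ray(s,d["at"],z)[:2],3).tolist()) for d in ctrl.spot_point(s,n)])
o=ctrl.get_obs();print(o, ctrl.nose_length)
E
```

```text
pics
top 408.75331636165856 [-0.04342982  0.          0.          0.          0.        ] [[0.029, 0.995, -0.099, 0.367], [-1.0, 0.028, -0.009, -0.005], [-0.006, 0.099, 0.995, 1.363], [0.0, 0.0, 0.0, 1.0]]
plate_b [(0.93, [374.0, 198.0], [0.517, -0.16]), (0.89, [417.0, 198.0], [0.523, -0.304]), (0.73, [338.0, 213.0], [0.465, -0.039]), (0.69, [262.0, 182.0], [0.563, 0.219])]
frame [(0.81, [400.0, 280.0], [0.248, -0.249]), (0.71, [206.0, 269.0], [0.266, 0.395]), (0.63, [267.0, 203.0], [0.49, 0.198])]
lip [(0.93, [406.0, 307.0], [0.165, -0.266]), (0.86, [210.0, 287.0], [0.21, 0.367]), (0.69, [268.0, 216.0], [0.446, 0.19])]
wall [(0.65, [398.0, 257.0], [0.326, -0.237]), (0.59, [199.0, 243.0], [0.351, 0.415])]
seat [(0.95, [268.0, 201.0], [0.496, 0.195]), (0.67, [404.0, 279.0], [0.254, -0.26]), (0.55, [205.0, 269.0], [0.267, 0.392]), (0.28, [472.0, 246.0], [0.366, -0.484])]
dabba [(0.7, [181.0, 191.0], [0.525, 0.492]), (0.24, [337.0, 212.0], [0.467, -0.035])]
bottle [(0.87, [472.0, 247.0], [0.363, -0.487]), (0.71, [417.0, 195.0], [0.531, -0.304])]
dish [(0.71, [262.0, 184.0], [0.554, 0.21
[... 1135 characters left out ...]
0], [0.755, 0.088])]
{'clock': 1.0, 'joint_pos': array([-4.99535689e+01,  2.05460869e+01,  6.81374389e-01,  5.91494168e-05,
       -7.01344526e+01, -1.65053187e+01]), 'qvel': array([ 0.00754303,  0.05829717, -0.05828898,  0.04074066, -0.04044396,
        0.06326354]), 'tau': array([ 1.51098334e-06, -5.82388902e+01,  2.93308121e+01,  7.00256914e+00,
        1.24493343e-02, -1.14143208e-05]), 'tool_pos': array([ 0.26955909, -0.61882041,  0.24356007]), 'orientation': array([-1.79999184e+02,  1.83831166e-04, -1.56458868e+02]), 'force': array([ 0.16120601, -0.77681849,  0.008883  ]), 'moment': array([0.07008242, 0.06709552, 0.03876142]), 'gripper_force': 0.0, 'opening': 0.08815122798114185} 0.017
```

View pics/top0.png

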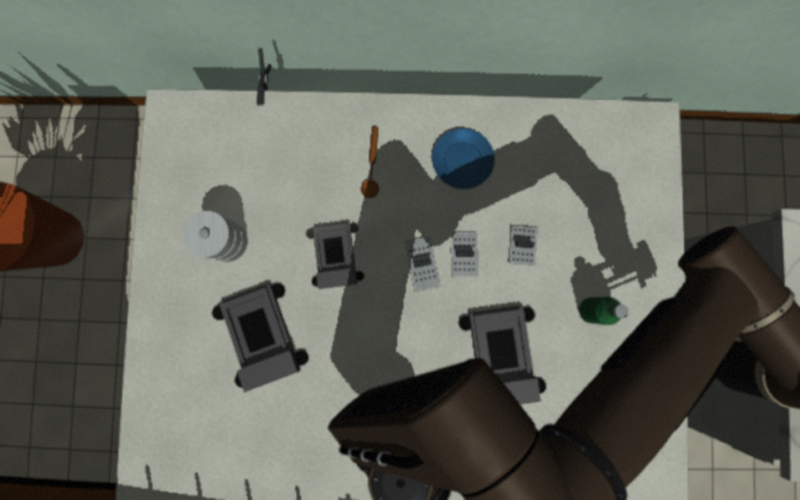

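View pics/scene0.png

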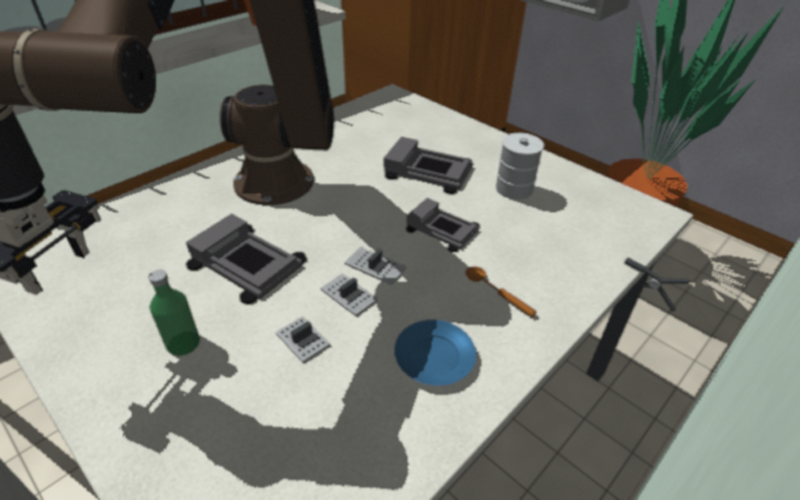

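Candidates, as top-view pixels in the original 640x400 image:

| Thing | Candidates | Choice |
|---|---|---|
| Frame | (267,203), (400,280), (206,269) | (267,203), the smallest, about 52 px or 170 mm long |
| Plate | (338,213) long, (374,198) middle, (417,198) short | (374,198), the middle length |

The bottle is at (472,247), and the dabba, spoon and dish are away from the path. I'll check the choice in a crop.

Run:
```python
from h import *
s=ctrl.snapshot("top"); save(s,"crop1.png",(235,160,445,240),3.8)
```

```text
(no output)
```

View pics/crop1.png

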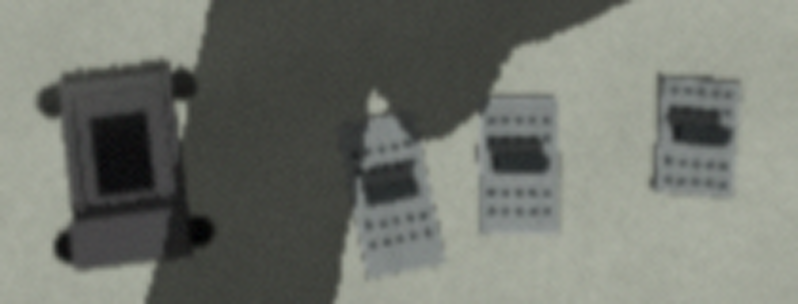

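The crop shows the small frame on the left at crop (120,160), with its lip at the bottom. Of the plates, the middle one at crop (520,163) measures about 120 mm, the right one about 103 mm, and the left one is long and skewed. I'm going for the middle one.

apply_moves --commands '[[[0, 0, 4], 0, 0], [[2, 4, 5], -0.1, 0], [[4, 8, 5], -0.2, 0], [[6, 12, 5], -0.3, 0], [[8, 16, 5], -0.41, 0], [[10, 20, 5], -0.41, 0], [[12, 24, 5], -0.41, 0], [[14, 28, 5], -0.41, 0], [[16, 32, 5], -0.41, 0], [[18, 36, 4], -0.41, 0], [[20, 40, 3], -0.41, 0], [[22, 43, 2], -0.41, 0], [[23, 46.4, 1], -0.41, 0], [[23, 46.4, 0], -0.41, 0], [[23, 46.4, 0], -0.41, 0], [[23, 46.4, 0], -0.41, 0]]'

```text
clock: 2.38
tool_pos: [0.4995, -0.1536, 0.2428]
orientation: [-180.0, -0.1, -179.8]
force: [-0.1, -1.1, 0.0]
opening: 0.0875
gripper_force: 0.0
```

Run:
```python
from h import *
s=ctrl.snapshot("wrist"); save(s,"w1.png",k=1.25)
print(s["fx"],s["dist_coeffs"],np.round(s["T"],3).tolist())
for d in ctrl.spot_point(s,"plate_b"): print(d,ray(s,d["at"],0))
o=ctrl.get_obs();print(o["tool_pos"],o["orientation"],o["clock"])
np.save("w1.npy",s,allow_pickle=True)
```

```text
300.3994267408332 [-0.01877041  0.          0.          0.          0.        ] [[-0.002, -0.97, -0.243, 0.435], [1.0, -0.002, -0.001, -0.155], [0.0, -0.243, 0.97, 0.384], [0.0, 0.0, 0.0, 1.0]]
{'at': [199.2, 198.4], 'score': 0.91} [ 0.53414274 -0.31265345  0.        ]
{'at': [405.1, 153.8], 'score': 0.82} [ 0.47484945 -0.04455517  0.        ]
{'at': [319.5, 176.5], 'score': 0.7} [ 0.50447718 -0.15355811  0.        ]
{'at': [592.7, 177.8], 'score': 0.7} [0.50497677 0.20660555 0.        ]
[ 0.49963282 -0.15513025  0.24402391] [-1.79980421e+02  2.25568803e-02 -1.79930147e+02] 2.4833
```

View pics/w1.png

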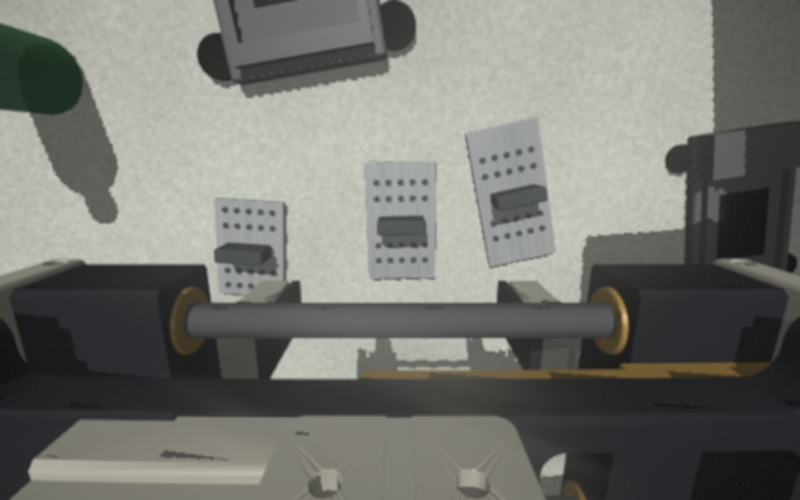

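The wrist view shows the three plates at viewed pixels (250,248), (400,220) and (510,192). The middle one, with corners at about (364,162), (436,162), (435,278) and (369,278), sits between the fingers. The frame is at the right edge.

Run:
```python
from h import *
s=np.load("w1.npy",allow_pickle=True).item()
def quad(c,z=.008):
    P=np.array([ray(s,(x/1.25,y/1.25),z)[:2] for x,y in c]); a=(P[3]+P[2])/2-(P[0]+P[1])/2
    print("centre",P.mean(0).round(4),"len",np.linalg.norm(a).round(4),"yaw",np.degrees(np.arctan2(a[1],a[0])).round(2), "w",np.linalg.norm(P[1]-P[0]).round(4))
quad([(364,162),(436,162),(435,278),(369,278)])
quad([(466,132),(538,118),(554,252),(490,267)])
quad([(216,198),(286,203),(284,296),(219,293)])
# bar top face
quad([(378,217),(426,217),(426,234),(378,234)],.04)
save(s,"x.png",(280,120,360,230),7)
```

```text
centre [ 0.5046 -0.1519] len 0.1196 yaw 1.2 w 0.0704
centre [ 0.4768 -0.0406] len 0.1374 yaw 12.63 w 0.0696
centre [ 0.5331 -0.3072] len 0.1011 yaw -5.05 w 0.0705
centre [ 0.5019 -0.1512] len 0.0161 yaw 0.26 w 0.0445
```

View pics/x.png

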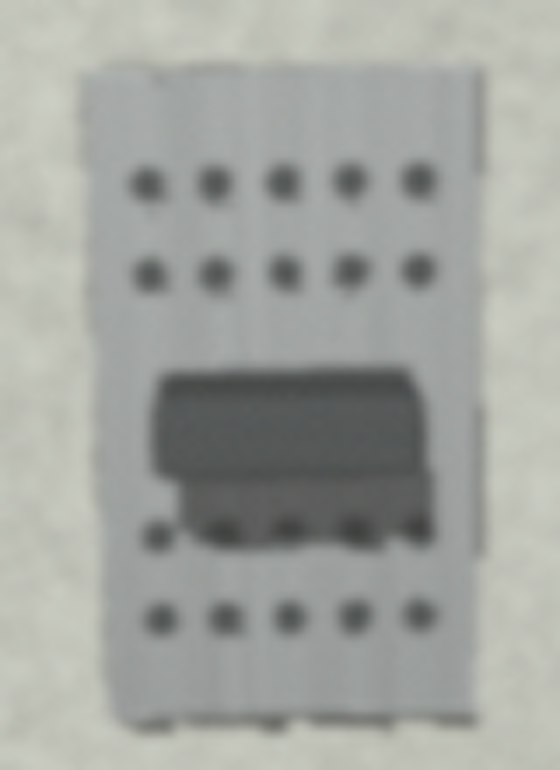

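apply_moves --commands '[[[0.4, 0.3, -4], 0.02, 0], [[0.4, 0.3, -8], 0.02, 0], [[0.4, 0.3, -12], 0.02, 0], [[0.4, 0.3, -15], 0.02, 0], [[0.4, 0.3, -18], 0.02, 0], [[0.4, 0.3, -20], 0.02, 0], [[0.4, 0.3, -21.3], 0.02, 0], [[0.4, 0.3, -21.3], 0.02, 0.2], [[0.4, 0.3, -21.3], 0.02, 0.6], [[0.4, 0.3, -21.3], 0.02, 1], [[0.4, 0.3, -21.3], 0.02, 1], [[0.4, 0.3, -21.3], 0.02, 1], [[0.4, 0.3, -21.3], 0.02, 1], [[0.4, 0.3, -21.3], 0.02, 1], [[0.4, 0.3, -21.3], 0.02, 1]]'

```text
clock: 3.73
tool_pos: [0.5039, -0.1517, 0.0312]
orientation: [-180.0, 0.1, -178.8]
force: [-1.5, 1.0, 5.2]
opening: 0.0459
gripper_force: 30.0
```

apply_moves --commands '[[[0, 0, 1], 0, 1], [[0, 0, 4], 0, 1], [[0, 0, 8], 0, 1], [[0, 2, 11], 0, 1], [[2, 5, 13], 0, 1], [[4, 8, 15], 0, 1], [[6, 11, 17], 0, 1], [[8, 14, 19], 0, 1], [[10, 17, 21], 0, 1], [[12, 20, 23], 0, 1], [[12.6, 24, 24], 0.02, 1], [[12.6, 28, 26], 0.06, 1], [[12.6, 32, 28], 0.1, 1], [[12.6, 34.7, 28], 0.1, 1], [[12.6, 34.7, 28], 0.1, 1], [[12.6, 34.7, 28], 0.1, 1]]'

```text
clock: 5.07
tool_pos: [0.6288, 0.1971, 0.3106]
orientation: [180.0, -0.1, -172.9]
force: [-0.6, 0.1, -2.3]
opening: 0.0457
gripper_force: 30.0
```

Run:
```python
from h import *
s=ctrl.snapshot("wrist"); save(s,"w2.png",k=1.25)
for n,z in (("lip",.031),("wall",.022),("seat",.014),("frame",0)):
  for d in ctrl.spot_point(s,n): print(n,d,ray(s,d["at"],z))
o=ctrl.get_obs();print(o["tool_pos"],o["orientation"],o["clock"],o["opening"])
np.save("w2.npy",s,allow_pickle=True)
```

```text
lip {'at': [330.4, 28.1], 'score': 0.79} [0.44858418 0.1888915  0.031     ]
seat {'at': [330.2, 72.4], 'score': 0.94} [0.49861376 0.19585291 0.014     ]
frame {'at': [328.4, 75.6], 'score': 0.76} [0.50102342 0.1941324  0.        ]
[0.6293549  0.19396779 0.31046367] [-1.79984570e+02 -3.27444662e-02 -1.73151638e+02] 5.3167 0.04570876297904708
```

View pics/w2.png

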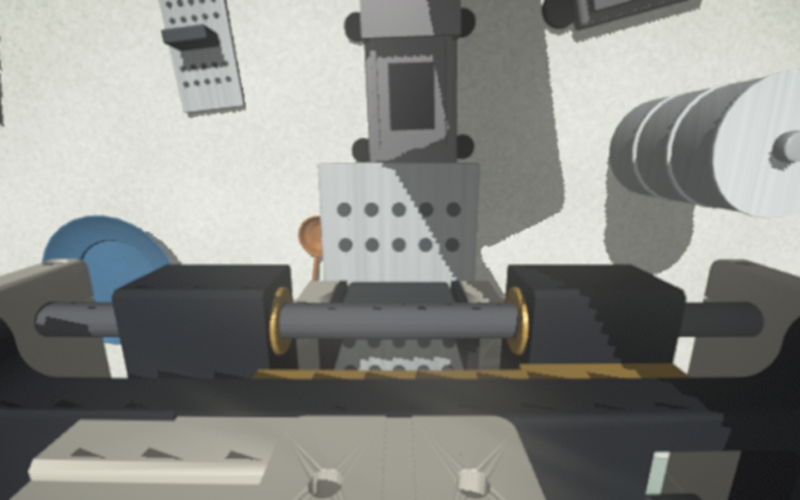

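The plate hangs level and aligned in the grip. The small frame is ahead, with its lip edge at about viewed (410,36), but the plate hides the end wall. I'm backing off a little to see both.

apply_moves --commands '[[[2, 0, 4], 0, 1], [[3.5, 0, 8], 0, 1], [[3.5, 0, 8], 0, 1], [[3.5, 0, 8], 0, 1], [[3.5, 0, 8], 0, 1]]'

```text
clock: 5.73
tool_pos: [0.6646, 0.1943, 0.3904]
orientation: [180.0, -0.0, -173.2]
force: [-0.5, -0.1, -2.7]
opening: 0.046
gripper_force: 30.0
```

Run:
```python
from h import *
s=ctrl.snapshot("wrist"); save(s,"w3.png",(270,0,390,130),4.6)
for n,z in (("lip",.031),("wall",.022),("seat",.014),("frame",0)):
  for d in ctrl.spot_point(s,n): print(n,d,ray(s,d["at"],z))
o=ctrl.get_obs();print(o["tool_pos"],o["orientation"],o["clock"],o["opening"])
np.save("w3.npy",s,allow_pickle=True)
```

```text
lip {'at': [333.3, 16.4], 'score': 0.8} [0.44623598 0.18961101 0.031     ]
wall {'at': [331.8, 94.9], 'score': 0.93} [0.55744006 0.20202097 0.022     ]
wall {'at': [332.1, 58.3], 'score': 0.25} [0.5028799  0.19547773 0.022     ]
seat {'at': [329.1, 56.0], 'score': 0.92} [0.49853071 0.19044806 0.014     ]
frame {'at': [332.2, 61.0], 'score': 0.97} [0.50275301 0.19659692 0.        ]
frame {'at': [328.9, 56.6], 'score': 0.72} [0.49672405 0.19036964 0.        ]
frame {'at': [24.7, 44.8], 'score': 0.51} [ 0.53386192 -0.31103685  0.        ]
[0.66403136 0.19492412 0.3896102 ] [-1.79968777e+02 -8.78476234e-02 -1.73079572e+02] 5.9833 0.04569193288185975
```

View pics/w3.png

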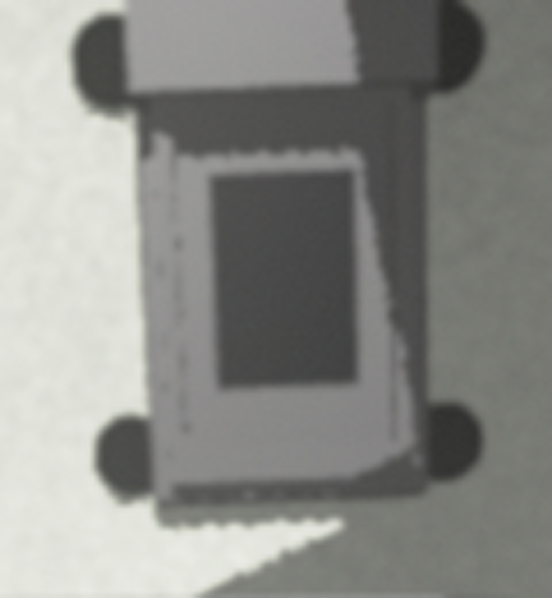

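Run:
```python
from h import *
s=np.load("w3.npy",allow_pickle=True).item()
f=lambda x,y,z: ray(s,(270+(x+.5)/4.6-.5,(y+.5)/4.6-.5),z)[:2]*1000
L=dict(lipL=(130,94,36),lipR=(440,84,36),railL0=(140,130,22),railL1=(157,500,22),railR0=(426,130,22),railR1=(428,490,22),inL=(172,484,22),inR=(410,480,22),holeTL=(210,176,14),holeTR=(352,170,14),holeBR=(358,382,14),holeBL=(218,388,14),outL=(157,518,0))
P={k:f(x,y,z/1000) for k,(x,y,z) in L.items()}
for k in P: print(k,P[k].round(1))
ang=lambda a,b:np.degrees(np.arctan2(*(P[b]-P[a])[::-1])).round(2)
print(ang("railL0","railL1"),ang("railR0","railR1"),ang("lipL","lipR"),ang("inL","inR"),ang("holeTL","holeBL"),ang("holeTR","holeBR"),ang("holeTL","holeTR"),ang("holeBL","holeBR"))
```

```text
lipL [458.9 137.8]
lipR [444. 237.]
railL0 [465.4 140.9]
railL1 [583.5 159.3]
railR0 [454. 236.]
railR1 [568.8 254.1]
inL [577.5 163.9]
inR [566.2 247.3]
holeTL [474.8 165.5]
holeTR [467.1 213.5]
holeBR [534.9 225.1]
holeBL [542.8 176.2]
outL [589.2 158.8]
8.83 9.0 98.5 97.72 8.96 9.71 99.04 99.12
```

The crop shows the frame's lip edge at crop (130,94)-(440,84) and the far wall at crop row 480-500. That gives a yaw of about 9.0° and a seat at about (0.500, 0.195). I'll come down over the bay, 12 mm towards the wall, for a close check.

apply_moves --commands '[[[-3, 0, -2], 0.02, 1], [[-6, 0, -5], 0.037, 1], [[-9, 0, -8], 0.037, 1], [[-12, 0.1, -11], 0.037, 1], [[-14, 0.2, -14], 0.037, 1], [[-15.2, 0.2, -17], 0.037, 1], [[-15.2, 0.2, -20], 0.037, 1], [[-15.2, 0.2, -23], 0.037, 1], [[-15.2, 0.2, -26], 0.037, 1], [[-15.2, 0.2, -28.5], 0.037, 1], [[-15.2, 0.2, -30], 0.037, 1], [[-15.2, 0.2, -30.5], 0.037, 1], [[-15.2, 0.2, -30.5], 0.037, 1], [[-15.2, 0.2, -30.5], 0.037, 1], [[-15.2, 0.2, -30.5], 0.037, 1]]'

```text
clock: 7.23
tool_pos: [0.5133, 0.1978, 0.0869]
orientation: [179.9, 0.1, -170.9]
force: [0.2, 0.9, -1.5]
opening: 0.0456
gripper_force: 30.0
```

Run:
```python
from h import *
s=ctrl.snapshot("wrist"); save(s,"w4.png",(230,60,400,260),3)
o=ctrl.get_obs();print(o["tool_pos"],o["orientation"],o["clock"],o["opening"],np.round(s["T"],4).tolist())
np.save("w4.npy",s,allow_pickle=True)
```

```text
[0.51327887 0.19773321 0.08695829] [ 1.79937269e+02  1.23274406e-01 -1.70945589e+02] 7.2833 0.04600823261565932 [[-0.1562, -0.9572, -0.2436, 0.449], [0.9877, -0.1512, -0.0395, 0.1864], [0.0009, -0.2467, 0.9691, 0.2276], [0.0, 0.0, 0.0, 1.0]]
```

View pics/w4.png

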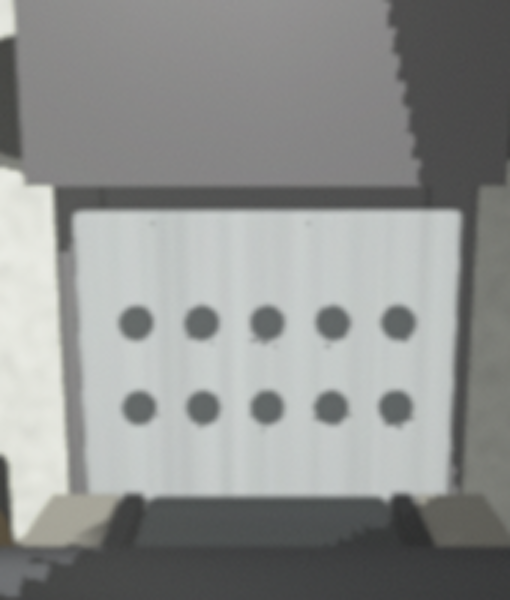

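The plate is parallel to the lip edge: lip edge at crop row 186, plate end at row 211, plate sides at columns 74 and 461.

Run:
```python
from h import *
s=np.load("w4.npy",allow_pickle=True).item()
f=lambda x,y,z: ray(s,(230+(x+.5)/3-.5,60+(y+.5)/3-.5),z/1000)[:2]*1000
a=np.radians(9.0);R=np.array([[np.cos(a),np.sin(a)],[-np.sin(a),np.cos(a)]])
tcp=ctrl.get_obs()["tool_pos"][:2]*1000
for k,(x,y,z) in dict(pL=(74,211,63.7),pR=(461,210,63.7),lipL=(24,186,36),lipR=(508,186,36),lipM=(266,186,36),railL=(55,190,22),railL2=(75,480,22),railR=(478,190,22),railR2=(462,480,22)).items():
    p=f(x,y,z);print(k,p.round(1),"rel to TCP in frame axes",(R@(p-tcp)).round(1))
```

```text
pL [459.4 153.4] rel to TCP in frame axes [-60.2 -35.4]
pR [448.5 221.4] rel to TCP in frame axes [-60.3  33.5]
lipL [457.7 137. ] rel to TCP in frame axes [-64.4 -51.3]
lipR [442.1 235.9] rel to TCP in frame axes [-64.4  48.8]
lipM [450.  186.5] rel to TCP in frame axes [-64.3  -1.2]
railL [458.2 140.3] rel to TCP in frame axes [-63.4 -48.1]
railL2 [524.9 151.8] rel to TCP in frame axes [  4.3 -47.2]
railR [443.5 233.1] rel to TCP in frame axes [-63.4  45.9]
railR2 [510.4 243.7] rel to TCP in frame axes [ 4.4 45.9]
```

Lateral offset is about 0.1 mm, and the plate's end is 4 mm clear of the lip. I'm moving 2.7 mm towards the lip and going down, so the far end rides on the wall and the near end drops to the floor.

apply_moves --commands '[[[-0.27, -0.04, 0], 0, 1], [[-0.27, -0.04, -1], 0, 1], [[-0.27, -0.04, -2], 0, 1], [[-0.27, -0.04, -3], 0, 1], [[-0.27, -0.04, -3.2], 0, 1], [[-0.27, -0.04, -3.3], 0, 1], [[-0.27, -0.04, -3.4], 0, 1], [[-0.27, -0.04, -3.5], 0, 1], [[-0.27, -0.04, -3.5], 0, 1], [[-0.27, -0.04, -3.5], 0, 1]]'

```text
clock: 8.12
tool_pos: [0.509, 0.1963, 0.0504]
orientation: [-179.9, -0.1, -171.0]
force: [-6.4, -1.7, 5.7]
opening: 0.0455
gripper_force: 30.0
```

apply_moves --commands '[[[0, 0, -0.1], 0, 1], [[0, 0, -0.2], 0, 1], [[0, 0, -0.2], 0, 1], [[0, 0, -0.2], 0, 1]]'

```text
clock: 8.45
tool_pos: [0.509, 0.1963, 0.0492]
orientation: [-179.9, -0.1, -170.9]
force: [-7.9, -0.3, 13.8]
opening: 0.0458
gripper_force: 30.0
```

Run:
```python
from h import *
s=ctrl.snapshot("wrist"); save(s,"w5.png",(230,60,400,260),3)
o=ctrl.get_obs();print(o["tool_pos"],o["orientation"],o["force"],o["moment"],o["clock"],o["opening"])
np.save("w5.npy",s,allow_pickle=True)
```

```text
[0.50904141 0.19627054 0.04922637] [-1.79948993e+02 -8.17154142e-02 -1.70944865e+02] [-8.57035616 -1.67581395 14.56750829] [-3.47706506e-01  2.85965137e+00 -6.56345207e-04] 8.5 0.045927648726775405
```

View pics/w5.png

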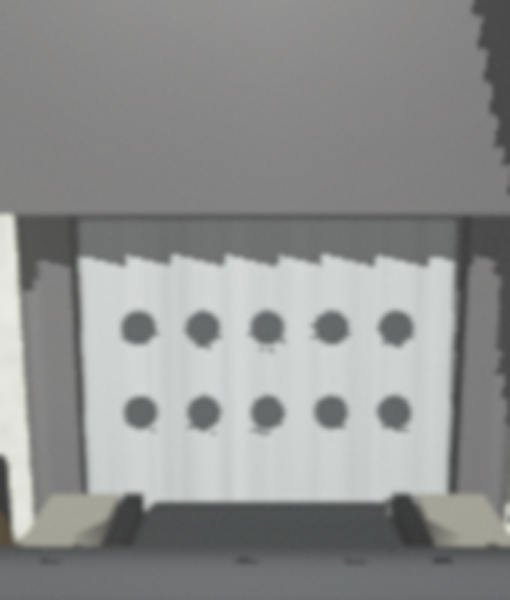

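The near end is now between the rails at the lip edge, with the far end on the wall at about 4° tilt. I'm sliding in under the lip against the jaw.

apply_moves --commands '[[[-0.15, -0.02, 0], 0, 1], [[-0.3, -0.05, 0], 0, 1], [[-0.44, -0.07, 0], 0, 1], [[-0.6, -0.09, 0], 0, 1], [[-0.75, -0.12, 0], 0, 1], [[-0.9, -0.14, 0], 0, 1], [[-1.0, -0.16, 0], 0, 1], [[-1.0, -0.16, 0], 0, 1], [[-1.0, -0.16, 0], 0, 1]]'

```text
clock: 9.25
tool_pos: [0.501, 0.196, 0.049]
orientation: [179.9, 0.1, -170.9]
force: [5.1, 0.6, 3.4]
opening: 0.0456
gripper_force: 30.0
```

apply_moves --commands '[[[-0.1, -0.02, 0], 0, 1], [[-0.2, -0.03, -0.05], 0, 1], [[-0.3, -0.05, -0.1], 0, 1], [[-0.3, -0.05, -0.15], 0, 1], [[-0.3, -0.05, -0.15], 0, 1], [[-0.3, -0.05, -0.15], 0, 1]]'

```text
clock: 9.75
tool_pos: [0.4996, 0.196, 0.0489]
orientation: [179.9, 0.3, -170.8]
force: [8.3, -1.4, 11.9]
opening: 0.0452
gripper_force: 30.0
```

apply_moves --commands '[[[-0.1, -0.02, 0], 0, 1], [[-0.2, -0.03, 0], 0, 1], [[-0.3, -0.05, 0], 0, 1], [[-0.3, -0.05, 0], 0, 1], [[-0.3, -0.05, 0], 0, 1]]'

```text
clock: 10.17
tool_pos: [0.4974, 0.196, 0.049]
orientation: [179.9, 0.4, -170.8]
force: [11.4, -1.7, 8.6]
opening: 0.0457
gripper_force: 30.0
```

apply_moves --commands '[[[-0.1, -0.02, 0], 0, 1], [[-0.2, -0.03, 0], 0, 1], [[-0.25, -0.04, -0.05], 0, 1], [[-0.25, -0.04, -0.1], 0, 1], [[-0.25, -0.04, -0.1], 0, 1]]'

```text
clock: 10.58
tool_pos: [0.4956, 0.1959, 0.0483]
orientation: [179.9, 0.5, -170.8]
force: [13.1, -1.5, 9.9]
opening: 0.0456
gripper_force: 30.0
```

apply_moves --commands '[[[-0.1, -0.02, 0], 0, 1], [[-0.15, -0.02, -0.1], 0, 1], [[-0.15, -0.02, -0.2], 0, 1], [[-0.15, -0.02, -0.2], 0, 1], [[-0.15, -0.02, -0.2], 0, 1]]'

```text
clock: 11.0
tool_pos: [0.4947, 0.1959, 0.0465]
orientation: [179.8, 0.5, -170.8]
force: [15.2, -2.0, 9.3]
opening: 0.0456
gripper_force: 30.0
```

Run:
```python
from h import *
s=ctrl.snapshot("wrist"); a=s["img"][60:260,230:400,::-1]
t=ctrl.snapshot("scene"); b=t["img"][130:230,300:400,::-1]
cv2.imwrite("pics/w6.png",np.hstack([cv2.resize(a,None,fx=2,fy=2,interpolation=2),cv2.resize(b,(400,400),interpolation=2)]))
o=ctrl.get_obs();print(o["tool_pos"],o["orientation"],o["force"],o["moment"],o["clock"],o["opening"])
np.save("w6.npy",s,allow_pickle=True)
```

```text
[0.49468937 0.19594982 0.0465204 ] [ 179.84536377    0.52783623 -170.81489471] [16.07320965 -1.76722314  9.6278449 ] [-1.12818233 -5.50547738  0.03850509] 11.1 0.04562799833494347
```

View pics/w6.png

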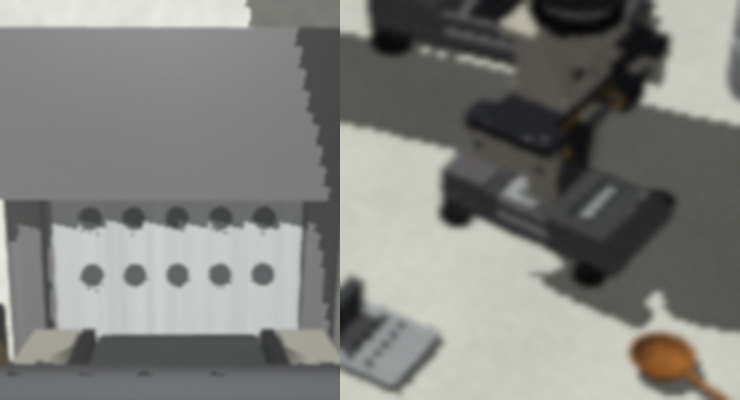

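The near view (left) shows the plate well under the lip, with the first hole row at the lip edge. The scene view (right) shows the far end inside the frame. I'm measuring where the plate is along the bay.

Run:
```python
from h import *
a=np.radians(9.0);R=np.array([[np.cos(a),np.sin(a)],[-np.sin(a),np.cos(a)]])
s=np.load("w4.npy",allow_pickle=True).item()
f=lambda s,x,y,z,k: R@(ray(s,(230+(x+.5)/k-.5,60+(y+.5)/k-.5),z/1000)[:2]*1000)
e=f(s,266,211,63.7,3);h1=f(s,266,323,63.7,3);h2=f(s,266,408,63.7,3)
print("holes from plate centre",(h1-e-[60,0])[0],(h2-e-[60,0])[0])
s=np.load("w6.npy",allow_pickle=True).item()
lip=f(s,177,200,36,2)
for z in (22,23,24,26):
    g1=f(s,177,217,z,2);g2=f(s,177,274,z,2)
    print(z,"centre x:",(g1-lip)[0]-50-(h1-e)[0]+60,(g2-lip)[0]-50-(h2-e)[0]+60, "spacing",(g2-g1)[0],(h2-h1)[0])
```

```text
holes from plate centre -39.93030024073812 -23.87203913363379
22 centre x: -3.4540090886209214 -3.2013144310325288 spacing 16.31095576469272 16.05826110710433
23 centre x: -3.618413367352332 -3.4647267220630624 spacing 16.2119477523936 16.05826110710433
24 centre x: -3.7828176460837994 -3.728139013093596 spacing 16.112939740094532 16.05826110710433
26 centre x: -4.111626203546621 -4.2549635951546065 spacing 15.914923715496343 16.05826110710433
```

The plate is at about -3.4 mm, clear of the wall and near the jaw's stop. I'm pressing down to level it, then easing back towards the wall.

apply_moves --commands '[[[0, 0, -0.1], 0, 1], [[0, 0, -0.2], 0, 1], [[0, 0, -0.2], 0, 1], [[0, 0, -0.2], 0, 1], [[0.1, 0.02, -0.2], 0, 1], [[0.2, 0.03, -0.2], 0, 1], [[0.3, 0.05, -0.2], 0, 1], [[0.4, 0.06, -0.2], 0, 1], [[0.4, 0.06, -0.2], 0, 1], [[0.4, 0.06, -0.2], 0, 1]]'

```text
clock: 11.93
tool_pos: [0.4952, 0.1959, 0.0445]
orientation: [179.9, 0.2, -170.9]
force: [-4.3, 3.2, 24.5]
opening: 0.0455
gripper_force: 30.0
```

apply_moves --commands '[[[0, 0, 0.1], 0, 1], [[0, 0, 0.1], 0, 1], [[0, 0, 0.1], 0, 0.2], [[0, 0, 0.1], 0, 0.2], [[0, 0, 0.1], 0, 0.2], [[0, 0, 0.1], 0, 0.2], [[0, 0, 1.5], 0, 0.2], [[0, 0, 4], 0, 0.2], [[1, 0, 8], 0, 0.2], [[5, 0, 12], 0, 0.2], [[9, 0, 16], 0, 0.2], [[12, 0, 20], 0, 0.2], [[12, 0, 20], 0, 0.2], [[12, 0, 20], 0, 0.2]]'

```text
clock: 13.1
tool_pos: [0.6194, 0.1946, 0.2476]
orientation: [179.9, 0.5, -171.0]
force: [0.1, 0.2, 0.3]
opening: 0.0701
gripper_force: 0.0
```

Run:
```python
from h import *
s=ctrl.snapshot("wrist"); save(s,"w7.png",(240,0,400,150),4)
for n,z in (("plate_b",.014),):
  for d in ctrl.spot_point(s,n): print(n,d,ray(s,d["at"],z))
o=ctrl.get_obs();print(o["tool_pos"],o["orientation"],o["force"],o["clock"],o["opening"])
np.save("w7.npy",s,allow_pickle=True)
```

```text
plate_b {'at': [336.9, 72.3], 'score': 0.94} [0.49983524 0.19641456 0.014     ]
plate_b {'at': [135.7, 20.3], 'score': 0.76} [ 0.47983485 -0.03721826  0.014     ]
[0.614385   0.19401678 0.24195661] [ 1.79967371e+02  7.93388084e-03 -1.71034458e+02] [-0.14150488 -0.86688061 -1.38698871] 13.2 0.07003064983005439
```

View pics/w7.png

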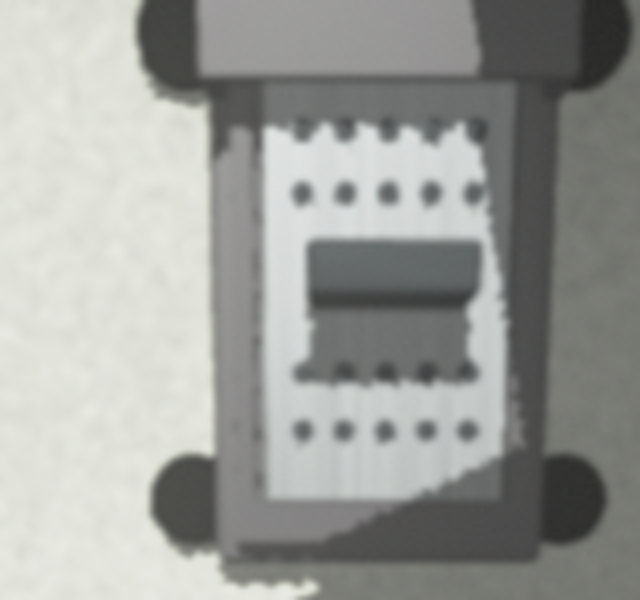

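The picture shows the plate in the bay with its bar up. Its far end is at crop row 498, just behind the wall strip (498-545), and its sides are between the rails. I'll check the numbers.

Run:
```python
from h import *
from scipy.optimize import least_squares
s=np.load("w7.npy",allow_pickle=True).item()
px=lambda x,y:(240+(x+.5)/4-.5,(y+.5)/4-.5)
obs=[(-40,[(303,130),(346,130),(389,130),(432,130),(475,130)]),(-24,[(302,193),(346,193),(389,193),(431,193),(475,193)]),(40,[(303,431),(344,431),(386,431),(427,431),(468,431)])]
from cv2 import Rodrigues
O=[];M=[]
for hx,r in obs:
    for j,q in enumerate(r): O.append(px(*q)); M.append((hx,(j-2)*1.0,8))
for hx in (60,):
    pass
O=np.array(O);M=np.array(M)
def mod(p):
    m=M*[1,p[5],1]; R=Rodrigues(np.array([0,0,p[2]]))[0]@Rodrigues(np.array([0,p[3],0]))[0]
    return proj(s,(m@R.T+[p[0],p[1],p[4]])/1000)
r=least_squares(lambda p:np.r_[(mod(p)-O).ravel(),(p[4]-14)*.05],[500,195,.157,0,14,12])
print("x,y,yaw,pitch,z,pitchY",r.x[:2].round(1),np.degrees(r.x[2:4]).round(2),r.x[4:].round(2),"rms",np.sqrt(np.mean(r.fun**2)).round(2))
W=lambda x,y,z:ray(s,px(x,y),z/1000)[:2]*1000
L=W(389,78,36);E=W(383,498,22);print("lip",L.round(1),"plate end",E.round(1),"dist",np.linalg.norm(E-L).round(1))
l=W(583,76,36)-W(197,79,36);print("frame yaw from lip",np.degrees(np.arctan2(-l[0],l[1])).round(2),"wall strip end",W(383,545,22).round(1))
e=W(502,499,22)-W(265,499,22);print("plate end yaw",np.degrees(np.arctan2(-e[0],e[1])).round(2))
```

```text
x,y,yaw,pitch,z,pitchY [499.8 195.3] [ 8.98 -0.91] [16.01 11.96] rms 0.09
lip [451.1 186.7] plate end [558.1 204.1] dist 108.4
frame yaw from lip 9.43 wall strip end [571.6 206.4]
plate end yaw 8.97
```

```bash
python3 -c "
from plant import ctrl
print(ctrl.close_job())"
```

```text
the job is handed in; nothing more can be done
None
```

I fitted the 120 mm plate in the small grey frame, bar up, and handed the job in. The last picture put it about 1 mm from the seat and square with the frame, with its far end behind the wall. The tilt fit read 0.9° off level, within the 1.7° allowed. No verdict came back, and the jaw travel was not measured directly.

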